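# Peel the top tray off a clinging stack and hold it under the funnel

### The arm

A 7-joint arm with a two-finger parallel gripper is mounted at the origin on a cart in front of the work surface, level with it; the furniture and walls round the work are solid. World frame = base frame: x ahead of the robot, y to its left, z up, the work surface at z = 0. Lengths are in m, angles in degrees, forces in N, time in s.
With the tool pointing down it reaches from about 0.35 to 0.9 m from the base axis. Payload 7.2 kg.
Tool frame: the origin (TCP) lies between the finger pads, 19 mm behind the fingertips; this is the grasp point; z points along the fingers, y is the direction in which the jaws open and shut (so a half turn about z gives the same grasp; the last joint's range is limited). The gripper opens to 85 mm and grips with 20 to 120 N. Pads are 22 mm wide; open, the fingers measure 114 mm over their backs; the gripper's body (76 mm by 85 mm) begins 54 mm behind the grasp point. The pads swing forward as they close: fully open they stand 13 mm farther back than shut.
Start: joints at [59.576, 23.554, -0.728, 91.456, 0.321, 64.991, -4.71], TCP at [0.279, -0.559, 0.25] pointing down, gripper open.
Joint ranges: [-169.25, 169.25], [-16.82, 113.86], [-84.01, 82.57], [7.8, 145.47], [-59.2, 239.2], [7.22, 106.19], [-163.78, 163.78]. Speed limits (degrees/s): [136.94, 136.94, 172.46, 172.46, 180, 180, 180].

### API

Orientations are given as [roll, pitch, yaw] about the fixed x, y, z axes, in that order (R = Rz(yaw) Ry(pitch) Rx(roll)).
In Python, from rig import status, viewer, env gives the robot as it stands.
- The arm moves only by the tool drive_tool, never from a script. Its argument "plan" is a list of rows, each an object with "translation": the shift along the tool's x, y, z in mm, a list of three; "twist": the turn about the tool's z in degrees. In form: [{"translation": [tx, ty, tz], "twist": twist}, ...]. A call has 1 to 5 rows; each row shifts and turns the commanded pose from where the row before left it, along the tool's axes as they then stand; what a row does not reach is not made up. A row lasts 1/10 s, in which the tool goes at most 50 mm and 8.59 degrees, less where a joint would pass 70% of its speed; a pose out of reach is approached as far as the arm can. A call with a gripper value outside its range is refused whole. "claw" is the closure, from 0 (fully open) to 1 (shut), set as the call begins (left out, the last holds). The fingers move at their own pace and stop on an object; "squeeze" is the grip in N (left out, the last holds). Time passes only in rows, so rows that do not move let the fingers close. It gives the time, the measured TCP pose, the force and the opening at its end, in the units of the state.
- status.sense(): the state, without advancing time (a new reading comes with each control period).
- viewer.get_image(name): name is "side" or "top"; returns a dict with "color" (400x640x3 uint8, red, green, blue), "fx", "fy", "cx", "cy" (pixels), "R" (3x3) and "t" (3): a world point X has camera coordinates R X + t. Camera axes: x right, y down, z forward; pixel columns grow to the right and rows downward; lengths in m; the calibration is good to about 2 mm. A picture is of the moment at which its call begins. There is no depth.
- env.finish_job(): hands the job in, once; it reports no verdict.
The state is a dict: "time_s": time; "joint_positions": joint angles; "joint_velocities": joint speeds; "joint_efforts": joint torques, N m; "eef_pos": TCP position; "ee_rot": TCP orientation; "force": force on the tool from outside, world axes, zero at the start; "moment": the same for the moment, N m; "grip_width": finger opening in m.
Only numpy, scipy, OpenCV 4.12 (cv2) and the standard library are available. Lean on these libraries where they do the work, as an engineer would, in place of code of your own. Each camera call takes 0.05 s, during which the arm holds its last target. There are 200 camera calls.

### The job

The top sample tray is snapped into the nested stack below it: peel it off by raising its finger-lug corner first while the opposite corner is still seated, and leave the rest of the stack standing where it is. Then hold the empty tray level, mouth up, under the funnel on the retort stand, the end of the funnel's stem over the middle of the tray (within about 5 cm lengthways and 3 cm across) and 1 to 4 cm above its rim, touching neither stand nor funnel. Finish while still holding it there by its lug, and leave the beaker, the timer and the tape roll alone.

Things in the scene. Friction and masses are not known exactly. Their poses are not given: they have to be found in the camera images.
- tray: top tray, loose, white melamine, rounded rectangle 190 (its x) x 104 (y) x 28 mm, 110 g, 3 mm thick. Origin: centre of underside, z up. Flat floor 165 x 79 mm; inner walls at x = +-92, y = +-49 mm, plumb from the rim to an inside ledge 13 mm down. Outer wall plumb from z = 12 to 28; the shoulder at z = 12 sits on the next tray's rim, so it stands 16 mm proud. One finger lug at the -x, -y corner
- tray_stack: the stack that must stay: five more such trays nested 16 mm apart, each turned end for end against the next, so its uppermost lug is at +x, +y, across the diagonal from the loose tray's. Free on the bench, 0.7 kg. Origin: centre of its underside, axes as the top tray's; its rim is at z = 92 mm; the top tray's underside starts at z = 80, its rim at 108 mm
- tray_lug (a point): middle of the top face of the top tray's finger lug, level with the rim; x = -64, y = -54, z = 28 mm in the tray's frame. Solid, 32 mm along x (-80 to -48), 10 mm thick across y (-59 to -49, inner face flush with the inner wall), 14 mm high (z = 14 to 28). Pinch it across y from above, one finger inside the tray. The next lug below is 18 mm further down
- tray_far_corner (a point): rim of the top tray at the corner across the diagonal from the lug: x = 85, y = 45, z = 28 mm in the tray's frame
- stand: retort stand, fixed. Origin: on the bench straight under the funnel's stem. Grey base 190 x 120 x 10 mm from x = -33 to 157 mm in its frame; rod (12 mm, 370 high) at x = 125 mm, behind the funnel; the -x side faces the robot and is open. A clamp, screwed tight at a height that differs each time, carries the funnel in a ring of 28 mm outer radius
- funnel_outlet (a point): open lower end of the funnel's stem, 150 to 200 mm above the bench. Above it the funnel widens to a mouth 60 mm across, 78 mm higher; the ring round it is 66 mm higher
- beaker: plastic beaker, 108 mm across, 134 mm high, open; leave alone. Origin: centre of its underside
- timer: count-down timer, 58 x 66 x 16 mm; leave alone. Origin: centre of its underside
- tape_roll: roll of masking tape, 62 mm across, 18 mm high; leave alone. Origin: centre of its underside
- stack_rim (a point): middle of the stack's rim plane, z = 92 mm. Inside the rim, at x = +-36, y = +-49 mm, four sprung nubs catch over a bead round the top tray's foot: each lets go with about 2.5 N once the foot has risen 2 to 5 mm there. Pulled level, all four resist at once (about 10 N, more than the stack weighs: it may come along, or the lug turn in the grip); turned up about its +x end, those at -x let go first

How it is judged:
By the outcome, as a careful person would: the job done as asked, in the order asked, and still so for the second after the job is handed in, while the arm keeps its last pose, push and grip.
It also fails if it takes over 38 s, if anything falls off the work surface, if the arm or the gripper's body presses on something with over 40 N, if the wrist force passes 120 N, or if a joint passes its speed limit or range.

## Working session

There is one attempt and no reset: what is moved stays moved. The work goes in short steps, Python scripts to look and compute and a tool call to move; the robot and the scene stay as the last step left them, time stands still between calls to the robot, and variables do not carry over. Pictures are saved under pics/ and viewed, about 8 in all and at most 12, crops included, and the job is handed in when it is done.

Besides the shell and the picture viewer there is one more tool, called after "Call:" by a JSON object that holds its "method" and its "body", one argument or row to a line. drive_tool: Moves the arm, as the interface text tells. Its arguments: {"type":"object","properties":{"plan":{"type":"array"},"claw":{"type":"number"},"squeeze":{"type":"number"}},"required":["plan"]}

```bash
mkdir -p pics; ls; python3 - <<'E'
from rig import status, viewer
import cv2
for n in ("side","top"):
    d=viewer.get_image(n); cv2.imwrite(f"pics/{n}0.png",d["color"][:,:,::-1])
    print(n,{k:(v.tolist() if hasattr(v,'tolist') else v) for k,v in d.items() if k!="color"})
print(status.sense())
E
```

```text
pics
side {'fx': 429.73774492950287, 'fy': 429.73774492950287, 'cx': 320.8010947341718, 'cy': 203.68324096669676, 'R': [[-0.9521709984001311, -0.30517029084696357, -0.01553973584322813], [-0.11219649057161911, 0.39646569855516894, -0.9111678755161281], [0.28422233780811484, -0.865844121914298, -0.4117421756844303]], 't': [0.510981442250681, 0.18938093975501744, 1.0828303752400075]}
top {'fx': 390.18425798825734, 'fy': 390.18425798825734, 'cx': 320.3096542974963, 'cy': 197.76766956819128, 'R': [[0.018432542994378246, -0.999656631305439, 0.01862420054180289], [-0.9858531075013152, -0.021275467257965794, -0.16625584177091524], [0.16659499328839622, -0.015296208027355072, -0.9859067573717216]], 't': [-0.035631643684655705, 0.5602052892503083, 0.9925635499566776]}
{'time_s': 0.1, 'joint_positions': array([59.57399478, 23.59587502, -0.73044172, 91.4991726 ,  0.3215536 ,
       64.99006659, -4.70954226]), 'joint_velocities': array([-0.0419835 , -0.09816417, -0.14976118, -0.1031339 ,  0.03520644,
        0.01851343, -0.00420674]), 'joint_efforts': array([ 3.24544540e-03, -6.01825905e+01,  6.84614014e-01, -3.00089228e+01,
        1.40785929e-02,  6.47992361e-03, -4.65828379e-06]), 'eef_pos': array([ 0.2788507 , -0.55887831,  0.24923273]), 'ee_rot': array([-1.79917127e+02,  5.65181907e-03,  2.65222127e+01]), 'force': array([ 0.54905295, -0.39531344, -0.06684497]), 'moment': array([ 0.00488317, -0.02793989,  0.0426786 ]), 'grip_width': 0.08517894224507233}
```

View pics/side0.png

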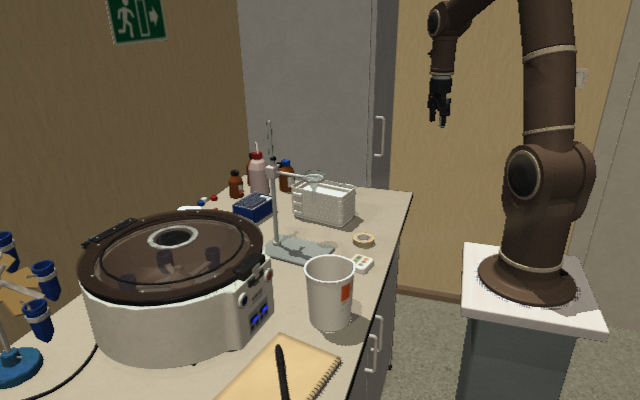

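View pics/top0.png

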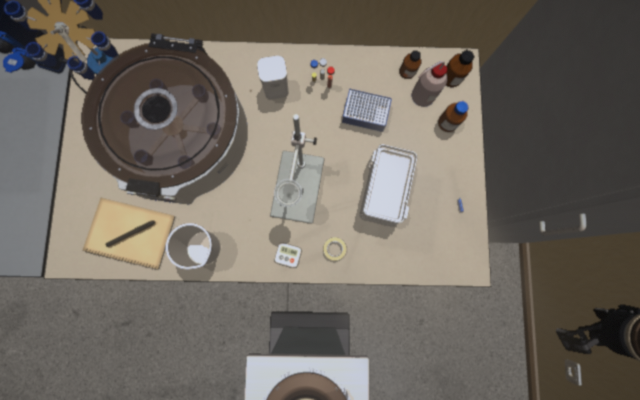

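The side view shows the tray stack at about (325,203), with the stand at (275,210) and the funnel at (313,180). In the top view the stack is at (390,185), the funnel at (287,192), the timer at (288,256) and the tape at (334,248). I'll enlarge both.

```bash
python3 - <<'E'
import cv2
a=cv2.imread("pics/top0.png")[135:235,345:435]; cv2.imwrite("pics/c1.png",cv2.resize(a,None,fx=6,fy=6,interpolation=cv2.INTER_CUBIC))
a=cv2.imread("pics/side0.png")[155:275,230:390]; cv2.imwrite("pics/c2.png",cv2.resize(a,None,fx=5,fy=5,interpolation=cv2.INTER_CUBIC))
E
```

```text
(no output)
```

View pics/c1.png

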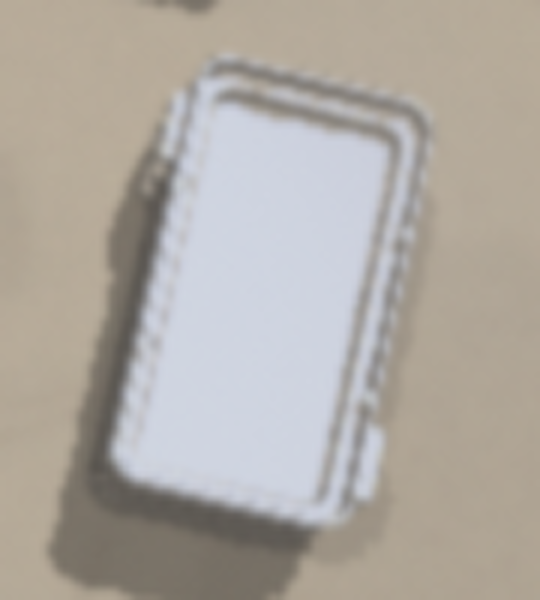

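View pics/c2.png

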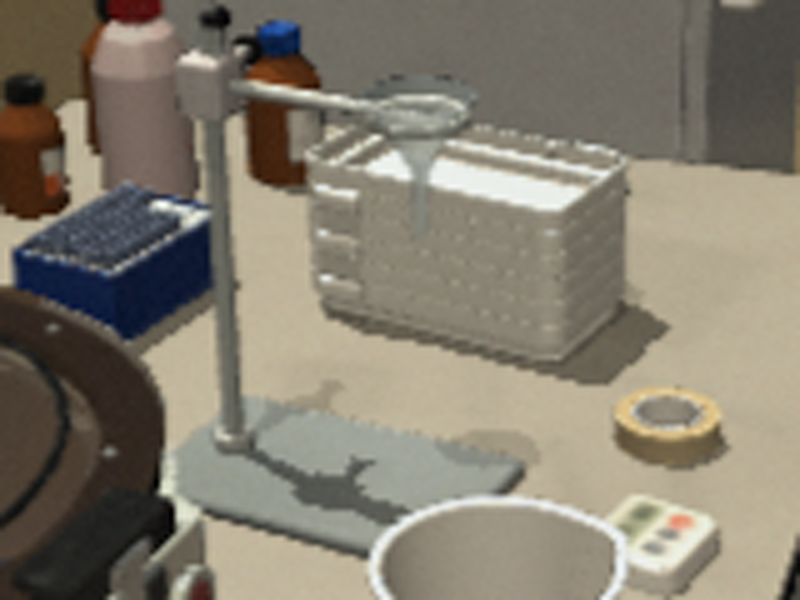

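```bash
cat > h.py <<'E'
import numpy as np, json
from scipy.optimize import least_squares
from scipy.spatial.transform import Rotation as Ro
CAL={'side':(429.7377,320.8011,203.6832,np.array([[-0.9521709984001311, -0.30517029084696357, -0.01553973584322813], [-0.11219649057161911, 0.39646569855516894, -0.9111678755161281], [0.28422233780811484, -0.865844121914298, -0.4117421756844303]]),np.array([0.510981442250681, 0.18938093975501744, 1.0828303752400075])),
'top':(390.18426,320.30965,197.76767,np.array([[0.018432542994378246, -0.999656631305439, 0.01862420054180289], [-0.9858531075013152, -0.021275467257965794, -0.16625584177091524], [0.16659499328839622, -0.015296208027355072, -0.9859067573717216]]),np.array([-0.035631643684655705, 0.5602052892503083, 0.9925635499566776]))}
def proj(n,X):
    f,cx,cy,R,t=CAL[n]; c=np.atleast_2d(X)@R.T+t
    return np.c_[f*c[:,0]/c[:,2]+cx, f*c[:,1]/c[:,2]+cy]
def pose(p,X):  # p=x,y,yawdeg ; X in m in object frame
    return np.atleast_2d(X)@Ro.from_euler('z',p[2],degrees=True).as_matrix().T+[p[0],p[1],0]
def fit(obs,p0,hfun=None):
    def r(p):
        o=[]
        for n,X,uv in obs:
            X=np.array(X,float)/1000
            if len(p)>3 and X[2]>=1: X[2]=X[2]-1+p[3]   # z>=1000: relative to height p3
            o+=list(proj(n,pose(p,X))[0]-uv)
        return np.array(o)
    s=least_squares(r,p0,loss='soft_l1'); return s.x,r(s.x).reshape(-1,2)
E
cat > fit0.py <<'E'
from h import *; import cv2
T=lambda u,v:(u/6+345-.4,v/6+135-.4); S=lambda u,v:(u/5+230-.4,v/5+155-.4)
q=12*.293  # rounded corner inset guess
c=lambda sx,sy:(sx*(95-q),sy*(52-q),108)
obs=[('top',c(1,1),T(210,62)),('top',c(1,-1),T(430,122)),('top',(-64,-59,108),T(384,462)),('top',(95,0,108),T(320,85)),
('side',c(1,1),S(314,158)),('side',c(-1,1),S(562,210)),('side',c(-1,-1),S(624,158)),('side',(-95+q,52-q,0),S(560,358))]
p,r=fit(obs,[.58,-.19,-13]); print('stack',p.round(4)); print(r.round(1))
obs2=[('side',(0,0,1000),S(420,236)),('side',(0,0,1066),S(425,113)),('top',(0,0,1066),(287,193)),('side',(125,0,10),S(233,440)),
('top',(157,60,10),(285,152)),('top',(157,-60,10),(324,157)),('top',(-33,-60,10),(313,221)),('top',(-33,60,10),(272,216)),('side',(-33,-60,10),S(524,466))]
s,r2=fit(obs2,[.5,.08,-8,.17]); print('stand',s.round(4)); print(r2.round(1))
np.savez('fit.npz',p=p,s=s)
L=[(x*95,y*52,z) for z in(0,108) for x,y in((1,1),(1,-1),(-1,-1),(-1,1),(1,1))]
for n,x0,y0,w,h,k in(('top',265,110,170,130,4.5),('side',255,140,120,90,6)):
    a=cv2.imread(f'pics/{n}0.png')[y0:y0+h,x0:x0+w]; a=cv2.resize(a,None,fx=k,fy=k,interpolation=cv2.INTER_CUBIC)
    def dr(P,po,col):
        uv=((proj(n,pose(po,np.array(P)/1000))-[x0,y0]+.5)*k).astype(np.int32); cv2.polylines(a,[uv],False,col,1)
    dr(L[5:],p,(0,0,255)); dr(L[:5],p,(255,0,0)); dr([(-80,-59,108),(-48,-59,108),(-48,-49,108),(-80,-49,108),(-80,-59,108)],p,(0,200,0))
    h0=s[3]*1000; dr([(0,0,h0),(0,0,h0+78)],s,(0,0,255)); dr([(28*np.cos(t),28*np.sin(t),h0+66) for t in np.linspace(0,6.3,30)],s,(255,0,255))
    dr([(157,60,10),(157,-60,10),(-33,-60,10),(-33,60,10),(157,60,10)],s,(255,0,0)); dr([(125,0,10),(125,0,370)],s,(0,255,255))
    cv2.imwrite(f'pics/ov_{n}.png',a)
E
python3 fit0.py
python3 - <<'E'
import cv2,numpy as np
a=cv2.imread('pics/ov_top.png');b=cv2.imread('pics/ov_side.png')
cv2.imwrite('pics/ovt.png',a)
E
```

```text
stack [  0.5911  -0.2017 -11.9554]
[[-0.1  0.4]
 [ 0.1 -1.2]
 [ 0.5  1.6]
 [ 0.3 -0.5]
 [-1.2  0.4]
 [-0.2  0.4]
 [ 1.2  0.2]
 [-0.   2.5]]
stand [ 0.5378  0.0477 -8.6457  0.1694]
[[ 0.2 -0.6]
 [-1.4  0.4]
 [ 1.6  0.1]
 [ 0.4  1.8]
 [-2.3 -2.3]
 [ 0.7 -0.1]
 [ 0.1  2.2]
 [-2.2 -0.2]
 [ 0.6 -1.3]]
```

View pics/ov_top.png

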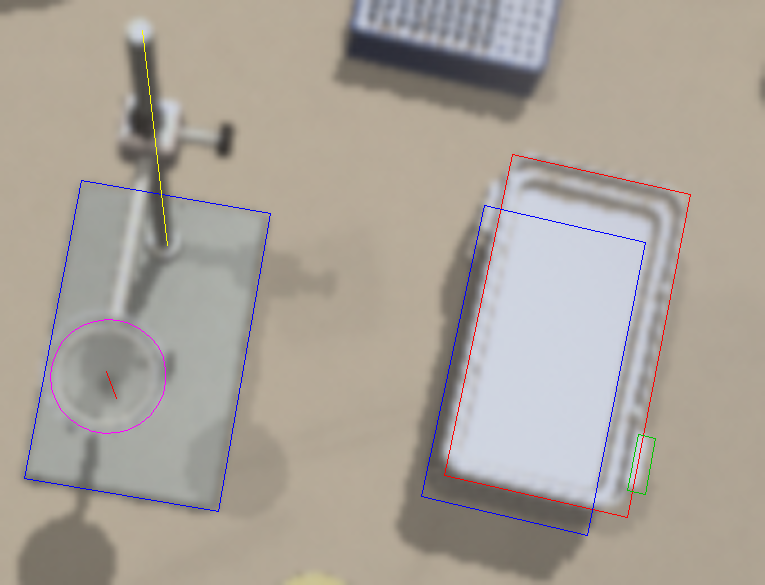

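View pics/ov_side.png

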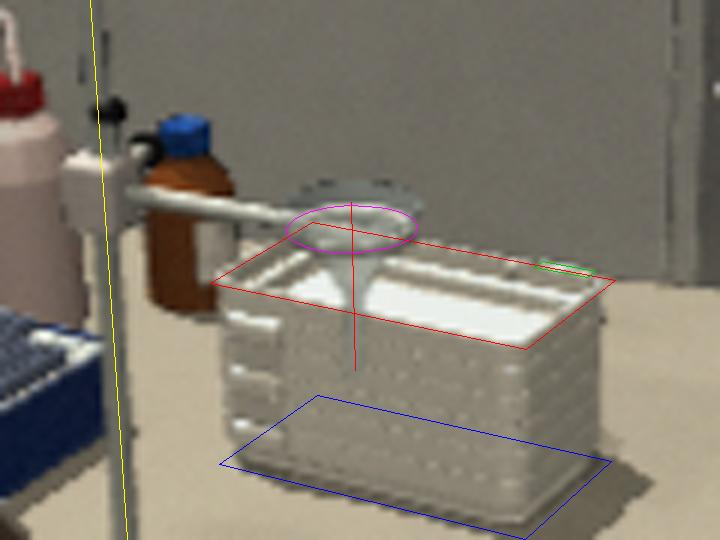

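The top overlay fits the stand and puts the stack within about 2–5 mm, with the model slightly too far in +x. The side overlay is symmetric about the tray, so the corners are rounder than I assumed. I'll refit with a larger corner radius and work out the approach.

```bash
sed -i 's/^q=.*/q=22*.293/; s/^p,r=fit/obs+=[("top",(-64,-54,108),T(371,461)),("top",(95,0,108),T(322,90)),("top",(0,-52,108),T(400,300))]\np,r=fit/' fit0.py; python3 fit0.py
cat >> h.py <<'E'
def delta(cur,rot,tgt,yaw):
    """tool-frame shift in mm (in present tool axes) and twist to go to tgt, tool down with yaw"""
    R=Ro.from_euler('xyz',rot,degrees=True).as_matrix()
    return (R.T@(np.array(tgt)-cur)*1000).round(1), -(((yaw-rot[2])+180)%360-180)
E
python3 - <<'E'
from h import *; from rig import status
f=np.load('fit.npz'); p=f['p']; s=status.sense()
lug=pose(p,[-.064,-.054,.108])[0]; print('lug',lug)
print(delta(s['eef_pos'],s['ee_rot'],lug+[0,0,.06],p[2]))
for n,uv in(('tape',(334,248)),('timer',(288,256)),('pen',(461,205)),('edgeF',(388,282)),('edgeR',(488,220))):
    fo,cx,cy,R,t=CAL['top']; d=R.T@np.array([(uv[0]-cx)/fo,(uv[1]-cy)/fo,1]); C=-R.T@t; print(n,(C-d*C[2]/d[2]).round(3))
E
```

```text
stack [  0.5919  -0.2018 -11.6908]
[[ 0.6  1.4]
 [-1.3 -0.8]
 [ 0.6  1.2]
 [ 0.1 -0.9]
 [-0.2  0.2]
 [-0.8 -0.1]
 [-0.3  0.2]
 [-0.5  1.8]
 [ 0.8  0.9]
 [-0.2 -1.7]
 [-0.1  3.1]]
stand [ 0.5378  0.0477 -8.6457  0.1694]
[[ 0.2 -0.6]
 [-1.4  0.4]
 [ 1.6  0.1]
 [ 0.4  1.8]
 [-2.3 -2.3]
 [ 0.7 -0.1]
 [ 0.1  2.2]
 [-2.2 -0.2]
 [ 0.6 -1.3]]
lug [ 0.51829783 -0.2416989   0.108     ]
(array([ 355.9, -176.8,   81.5]), np.float64(38.21299639396122))
tape [ 0.431 -0.065  0.   ]
timer [0.407 0.06  0.   ]
pen [ 0.557 -0.419  0.   ]
edgeF [ 0.342 -0.212  0.   ]
edgeR [ 0.516 -0.493  0.   ]
```

Call:
{"method": "drive_tool", "body": {
  "plan": [
    {"translation":[36,-18,0],"twist":0},
    {"translation":[36,-18,0],"twist":0},
    {"translation":[36,-18,0],"twist":0},
    {"translation":[36,-18,0],"twist":0},
    {"translation":[36,-18,0],"twist":0}
  ]
}}

```text
time_s: 0.6
eef_pos: [0.4005, -0.3969, 0.2497]
ee_rot: [-180.0, 0.0, 26.5]
force: [0.6, -0.4, 0.7]
grip_width: 0.0853
```

Call:
{"method": "drive_tool", "body": {
  "plan": [
    {"translation":[36,-18,0],"twist":0},
    {"translation":[36,-18,0],"twist":0},
    {"translation":[36,-18,0],"twist":0},
    {"translation":[36,-18,0],"twist":0},
    {"translation":[32,-15,0],"twist":0}
  ]
}}

```text
time_s: 1.1
eef_pos: [0.5194, -0.2398, 0.2497]
ee_rot: [-180.0, 0.0, 26.6]
force: [0.4, -0.6, 0.4]
grip_width: 0.0855
```

Call:
{"method": "drive_tool", "body": {
  "plan": [
    {"translation":[0,0,5],"twist":7.6},
    {"translation":[0,0,10],"twist":7.6},
    {"translation":[0,0,10],"twist":7.6},
    {"translation":[0,0,10],"twist":7.6},
    {"translation":[0,0,10],"twist":7.6}
  ],
  "claw": 0.35,
  "squeeze": 30
}}

```text
time_s: 1.6
eef_pos: [0.5183, -0.2418, 0.2042]
ee_rot: [-180.0, 0.0, -11.8]
force: [-0.3, -0.8, -0.5]
grip_width: 0.0551
```

```bash
cat > go.py <<'E'
from h import *; from rig import status; import sys
f=np.load('fit.npz'); p=f['p']; s=status.sense()
lug=pose(p,[-.064,-.054,.108])[0]
print(s['time_s'],s['eef_pos'].round(4),s['ee_rot'].round(2),s['force'].round(1),s['moment'].round(2),s['grip_width'],s['joint_positions'].round(0))
print(delta(s['eef_pos'],s['ee_rot'],lug+[0,0,.01],p[2]))
E
python3 go.py
```

```text
1.6 [ 0.5183 -0.2418  0.2042] [-1.800e+02  5.000e-02 -1.179e+01] [-0.3 -0.8 -0.5] [ 0.05 -0.04  0.03] 0.055088726814112136 [ 23.  21.  -3. 102.   1.  57. -83.]
(array([ 0.1, -0.1, 86.2]), np.float64(-0.10403547262021107))
```

Call:
{"method": "drive_tool", "body": {
  "plan": [
    {"translation":[0,0,24],"twist":0},
    {"translation":[0,0,24],"twist":0},
    {"translation":[0,0,20],"twist":0},
    {"translation":[0,0,4],"twist":0},
    {"translation":[0,0,0],"twist":0}
  ],
  "claw": 0.6
}}

```text
time_s: 2.1
eef_pos: [0.5181, -0.2418, 0.1324]
ee_rot: [-180.0, 0.1, -11.5]
force: [0.2, 0.0, 0.4]
grip_width: 0.0342
```

```bash
cat > snap.py <<'E'
import sys,cv2,numpy as np; from rig import viewer
# name, then top box x0 y0 w h, side box x0 y0 w h
nm=sys.argv[1]; v=list(map(int,sys.argv[2:])); o=[]
for n,b in(('top',v[:4]),('side',v[4:8])):
    im=viewer.get_image(n)['color'][:,:,::-1]; cv2.imwrite(f'pics/{nm}_{n}.png',im)
    a=im[b[1]:b[1]+b[3],b[0]:b[0]+b[2]]; o.append(cv2.resize(a,(400,int(400*b[3]/b[2])),interpolation=cv2.INTER_CUBIC))
h=max(x.shape[0] for x in o); cv2.imwrite(f'pics/{nm}.png',np.hstack([cv2.copyMakeBorder(x,0,h-x.shape[0],0,0,cv2.BORDER_CONSTANT) for x in o]))
E
python3 snap.py g1 350 140 80 100 290 150 80 80; python3 go.py
```

```text
2.2 [ 0.519  -0.2422  0.1339] [ 1.7999e+02 -6.0000e-02 -1.1490e+01] [ 0.7 -0.3  0.3] [ 0.07 -0.02  0.03] 0.03433814982739887 [ 23.  26.  -3. 106.   2.  49. -83.]
(array([-0.8, -0.3, 15.9]), np.float64(0.20320343929472529))
```

View pics/g1.png

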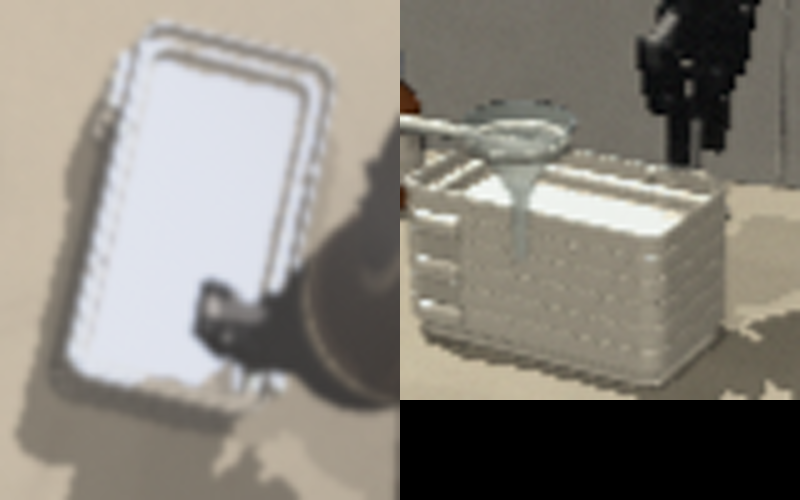

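Side view: the fingers straddle the −y rim near the −x end, with the inner tip at (680,165) and the outer tip at (712,150), as planned. I'll go down and close in steps.

Call:
{"method": "drive_tool", "body": {
  "plan": [
    {"translation":[0,0,10],"twist":0},
    {"translation":[0,0,7],"twist":0},
    {"translation":[0,0,0],"twist":0},
    {"translation":[0,0,0],"twist":0},
    {"translation":[0,0,0],"twist":0}
  ],
  "claw": 0.81,
  "squeeze": 25
}}

```text
time_s: 2.7
eef_pos: [0.5187, -0.242, 0.1162]
ee_rot: [180.0, -0.0, -11.5]
force: [-0.0, -0.3, 0.1]
grip_width: 0.0166
```

```bash
python3 go.py
```

```text
2.7 [ 0.5187 -0.242   0.1162] [ 1.800e+02 -2.000e-02 -1.148e+01] [-0.  -0.3  0.1] [ 0.06 -0.    0.01] 0.016573332472260942 [ 23.  27.  -3. 106.   2.  47. -83.]
(array([-0.5, -0.2, -1.8]), np.float64(0.2064910972878522))
```

Call:
{"method": "drive_tool", "body": {
  "plan": [
    {"translation":[0,0,0],"twist":0},
    {"translation":[0,0,0],"twist":0},
    {"translation":[0,0,0],"twist":0}
  ],
  "claw": 0.85
}}

```text
time_s: 3.0
eef_pos: [0.5187, -0.2419, 0.1162]
ee_rot: [-180.0, -0.0, -11.5]
force: [0.4, 0.2, -0.8]
grip_width: 0.0129
```

Call:
{"method": "drive_tool", "body": {
  "plan": [
    {"translation":[0,0,0],"twist":0},
    {"translation":[0,0,0],"twist":0},
    {"translation":[0,0,0],"twist":0}
  ],
  "claw": 0.87
}}

```text
time_s: 3.3
eef_pos: [0.5188, -0.2416, 0.1161]
ee_rot: [-180.0, -0.0, -11.5]
force: [1.7, 2.2, 0.7]
grip_width: 0.0114
```

```bash
python3 go.py
```

```text
3.3 [ 0.5188 -0.2416  0.1161] [-1.7998e+02 -2.0000e-02 -1.1470e+01] [1.7 2.2 0.7] [ 0.49 -0.11 -0.  ] 0.011364050125382259 [ 23.  27.  -3. 106.   2.  47. -83.]
(array([-0.4,  0.2, -1.9]), np.float64(0.2209147865893044))
```

Call:
{"method": "drive_tool", "body": {
  "plan": [
    {"translation":[0,-0.8,0],"twist":0},
    {"translation":[0,0,0],"twist":0},
    {"translation":[0,0,0],"twist":0}
  ]
}}

```text
time_s: 3.6
eef_pos: [0.5185, -0.2414, 0.1159]
ee_rot: [180.0, 0.0, -11.5]
force: [0.4, 0.3, 0.3]
grip_width: 0.0112
```

Call:
{"method": "drive_tool", "body": {
  "plan": [
    {"translation":[0,0,0],"twist":0},
    {"translation":[0,0,0],"twist":0},
    {"translation":[0,0,0],"twist":0}
  ],
  "claw": 1.0,
  "squeeze": 30
}}

```text
time_s: 3.9
eef_pos: [0.5187, -0.2412, 0.116]
ee_rot: [180.0, 0.0, -11.5]
force: [-0.1, 0.4, 2.6]
grip_width: 0.009
```

```bash
python3 go.py
```

```text
3.9 [ 0.5187 -0.2412  0.116 ] [180.     0.   -11.49] [-0.1  0.4  2.6] [ 0.09  0.02 -0.03] 0.008988396565755714 [ 23.  27.  -3. 106.   2.  47. -83.]
(array([-0.3,  0.6, -2. ]), np.float64(0.20226550302501778))
```

Call:
{"method": "drive_tool", "body": {
  "plan": [
    {"translation":[0,0,-1],"twist":0},
    {"translation":[0,0,-1],"twist":0},
    {"translation":[0,0,-1],"twist":0},
    {"translation":[0,0,0],"twist":0}
  ]
}}

```text
time_s: 4.3
eef_pos: [0.5186, -0.2408, 0.1188]
ee_rot: [-180.0, 0.0, -11.5]
force: [-0.0, 0.7, -2.2]
grip_width: 0.0092
```

```bash
python3 go.py
```

```text
4.3 [ 0.5186 -0.2408  0.1188] [-1.7998e+02  3.0000e-02 -1.1470e+01] [-0.   0.7 -2.2] [ 0.23  0.05 -0.01] 0.0091886779391152 [ 23.  27.  -3. 106.   2.  47. -83.]
(array([-0.1,  0.9,  0.8]), np.float64(0.22428421051353098))
```

Call:
{"method": "drive_tool", "body": {
  "plan": [
    {"translation":[0,0,-1],"twist":0},
    {"translation":[0,0,-1],"twist":0},
    {"translation":[0,0,-1],"twist":0},
    {"translation":[0,0,0],"twist":0}
  ]
}}

```text
time_s: 4.7
eef_pos: [0.5185, -0.2412, 0.122]
ee_rot: [180.0, 0.0, -11.5]
force: [0.3, 1.9, -3.3]
grip_width: 0.0092
```

Call:
{"method": "drive_tool", "body": {
  "plan": [
    {"translation":[0,0,-1],"twist":0},
    {"translation":[0,0,-1],"twist":0},
    {"translation":[0,0,0],"twist":0}
  ]
}}

```text
time_s: 5.0
eef_pos: [0.5186, -0.2413, 0.1242]
ee_rot: [180.0, 0.0, -11.5]
force: [-0.3, 1.4, -2.7]
grip_width: 0.0091
```

```bash
python3 go.py; python3 snap.py g2 350 140 80 100 290 150 80 80
```

```text
5.0 [ 0.5186 -0.2413  0.1242] [ 1.7999e+02  1.0000e-02 -1.1480e+01] [-0.3  1.4 -2.7] [-0.03  0.44  0.08] 0.009136916291260285 [ 23.  26.  -3. 106.   2.  48. -83.]
(array([-0.2,  0.5,  6.2]), np.float64(0.20782897696409464))
```

View pics/g2.png

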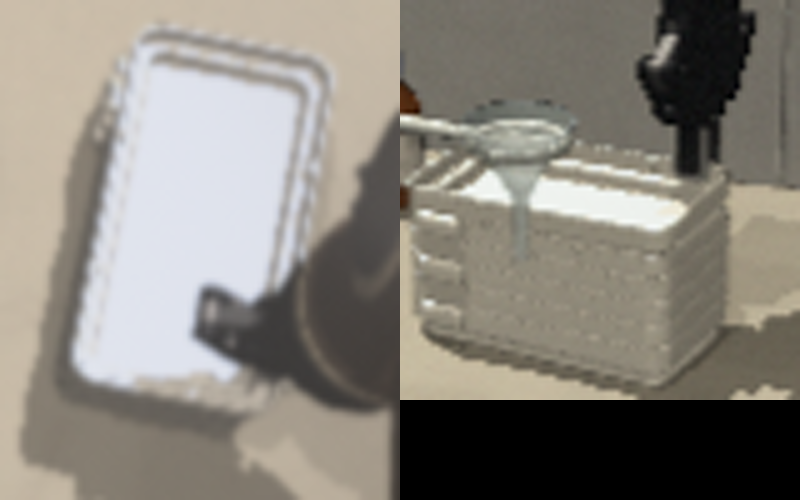

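Side view: the −x end of the top tray is raised, with its front corner up from (655,238) to (668,228). The +x end is still seated and the stack base hasn't moved. I'll keep peeling with a light grip.

Call:
{"method": "drive_tool", "body": {
  "plan": [
    {"translation":[0,0,-1],"twist":0},
    {"translation":[0,0,-1],"twist":0},
    {"translation":[0,0,-1],"twist":0},
    {"translation":[0,0,-1],"twist":0},
    {"translation":[0,0,0],"twist":0}
  ],
  "squeeze": 20
}}

```text
time_s: 5.6
eef_pos: [0.5188, -0.2417, 0.1284]
ee_rot: [180.0, -0.0, -11.5]
force: [-1.0, -1.2, -2.5]
grip_width: 0.0089
```

Call:
{"method": "drive_tool", "body": {
  "plan": [
    {"translation":[0,0,-1],"twist":0},
    {"translation":[0,0,-1],"twist":0},
    {"translation":[0,0,-1],"twist":0},
    {"translation":[0,0,-1],"twist":0},
    {"translation":[0,0,0],"twist":0}
  ]
}}

```text
time_s: 6.1
eef_pos: [0.5191, -0.2409, 0.1323]
ee_rot: [-180.0, -0.0, -11.5]
force: [-0.8, -0.1, -1.5]
grip_width: 0.0092
```

```bash
python3 go.py; python3 snap.py g3 350 140 80 100 290 150 80 80
```

```text
6.1 [ 0.5191 -0.2409  0.1323] [-1.7999e+02 -4.0000e-02 -1.1470e+01] [-0.8 -0.1 -1.5] [-0.01  0.08  0.01] 0.009207192706788637 [ 23.  26.  -3. 106.   2.  48. -83.]
(array([-0.6,  1. , 14.3]), np.float64(0.225185258853827))
```

Call:
{"method": "drive_tool", "body": {
  "plan": [
    {"translation":[0,0,-1],"twist":0},
    {"translation":[0,0,-1],"twist":0},
    {"translation":[0,0,-1],"twist":0},
    {"translation":[0,0,-1],"twist":0},
    {"translation":[0,0,0],"twist":0}
  ]
}}

```text
time_s: 6.7
eef_pos: [0.5188, -0.2412, 0.1362]
ee_rot: [180.0, -0.0, -11.5]
force: [0.5, -0.3, -1.1]
grip_width: 0.009
```

Call:
{"method": "drive_tool", "body": {
  "plan": [
    {"translation":[0,0,-3],"twist":0},
    {"translation":[0,0,-5],"twist":0},
    {"translation":[0,0,-5],"twist":0},
    {"translation":[0,0,-5],"twist":0},
    {"translation":[0,0,0],"twist":0}
  ],
  "squeeze": 40
}}

```text
time_s: 7.2
eef_pos: [0.5192, -0.2414, 0.1551]
ee_rot: [180.0, -0.1, -11.5]
force: [-1.3, -0.2, -0.5]
grip_width: 0.0084
```

```bash
python3 go.py; python3 snap.py g4 350 140 80 100 280 140 90 90
```

```text
7.2 [ 0.5192 -0.2414  0.1551] [ 1.7998e+02 -9.0000e-02 -1.1490e+01] [-1.3 -0.2 -0.5] [-0.04  0.06 -0.01] 0.008444454938931567 [ 23.  24.  -3. 105.   2.  51. -83.]
(array([-0.9,  0.5, 37.1]), np.float64(0.20325702409357405))
```

View pics/g4.png

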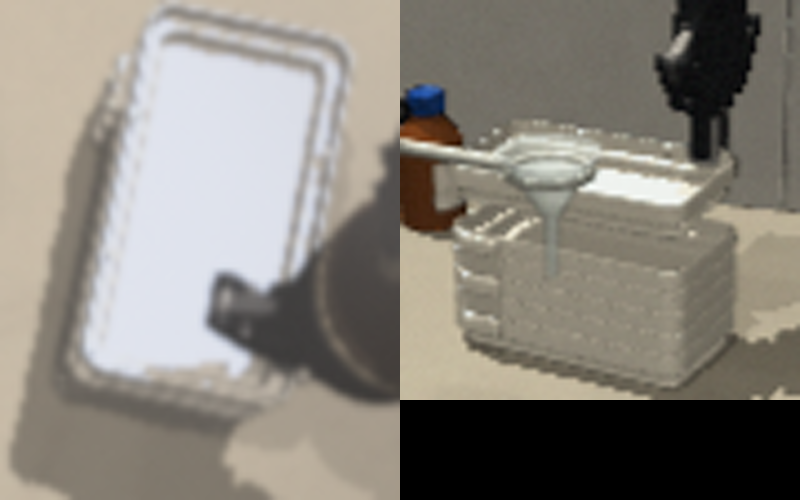

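The tray is off the stack, which stands where it was, its base corner still at (680,385). The tray looks nearly level. I'll fit its tilt from the corners I read off.

```bash
cat > tilt.py <<'E'
from h import *
def tfit(obs,tcp,yaw,dz,q=22*.293):
    # tray held at lug: unknown yaw,pitch,roll + small offsets of the lug from TCP
    c=lambda sx,sy:np.array([sx*(95-q),sy*(52-q),28.])
    L=np.array([-64,-54,28.])
    def X(v,P): return (Ro.from_euler('zyx',v[:3],degrees=True).as_matrix()@(P-L))/1000+np.array(tcp)+v[3:6]
    def r(v):
        o=[]
        for n,s,uv in obs: o+=list(proj(n,X(v,c(*s)))[0]-uv)
        return np.r_[o,v[2]/1.0,(v[3:6]-[0,0,dz])/.003]
    s=least_squares(r,[yaw,0,0,0,0,dz],loss='soft_l1'); k=len(obs)
    J=s.jac; sd=np.sqrt(np.diag(np.linalg.inv(J.T@J)))
    print('yaw pitch roll',s.x[:3].round(2),'sd',sd[:3].round(2),'off',s.x[3:].round(4)); print(r(s.x)[:2*k].reshape(-1,2).round(1).tolist())
    return lambda P:X(s.x,np.array(P,float))
E
python3 - <<'E'
from tilt import *
S=lambda u,v:('side',(u/4.444+280-.4,v/4.444+140-.4)); T=lambda u,v:('top',(u/5+350-.4,v/5+140-.4))
o=[]
for s,(n,uv) in (((1,1),S(452,172)),((-1,1),S(682,213)),((-1,-1),S(736,160)),((1,-1),S(508,124)),((1,1),T(150,8)),((1,-1),T(352,50)),((-1,1),T(75,372))): o.append((n,s,uv))
tfit(o,[.5192,-.2414,.1551],-11.5,-.008)
E
python3 - <<'E'
import cv2
a=cv2.imread('pics/g4_side.png')[155:200,370-90:450]; a=a[:,:]
cv2.imwrite('pics/g4c.png',cv2.resize(cv2.imread('pics/g4_side.png')[160:200,370-85:370-0],None,fx=9,fy=9,interpolation=cv2.INTER_CUBIC))
E
```

```text
yaw pitch roll [-11.01   0.26  -1.22] sd [2.05 1.6  1.73] off [-0.0079  0.0015 -0.0096]
[[-87.7, -1.5], [-89.3, -1.4], [-88.8, 0.3], [-85.9, 0.1], [1.5, 4.0], [-2.6, 3.0], [3.1, 0.5]]
```

```bash
python3 - <<'E'
from tilt import *
S=lambda u,v:('side',((u-400)/4.444+280-.4,v/4.444+140-.4)); T=lambda u,v:('top',(u/5+350-.4,v/5+140-.4))
o=[]
for s,(n,uv) in (((1,1),S(452,172)),((-1,1),S(682,213)),((-1,-1),S(736,160)),((1,-1),S(508,124)),((1,1),T(150,8)),((1,-1),T(352,50)),((-1,1),T(75,372))): o.append((n,s,uv))
tfit(o,[.5192,-.2414,.1551],-11.5,-.008)
E
```

```text
yaw pitch roll [-9.58 -0.29 -1.18] sd [1.04 1.45 1.66] off [-0.0009  0.0014 -0.0106]
[[0.3, -1.4], [-0.7, -1.3], [-0.8, 0.4], [1.7, 0.1], [-0.1, 1.8], [-4.1, -0.0], [3.1, -1.3]]
```

The fit says level to about ±1.5°. I'll firm the grip and carry the tray to the funnel, coming in from the −x/−y side.

Call:
{"method": "drive_tool", "body": {
  "plan": [
    {"translation":[0,0,0],"twist":0},
    {"translation":[-5,0,0],"twist":0},
    {"translation":[-10,0,0],"twist":0},
    {"translation":[-15,0,0],"twist":0},
    {"translation":[-20,0,0],"twist":0}
  ],
  "squeeze": 70
}}

```text
time_s: 7.8
eef_pos: [0.4688, -0.2309, 0.1538]
ee_rot: [-180.0, 0.0, -11.5]
force: [-0.7, -0.3, -1.7]
grip_width: 0.0076
```

Call:
{"method": "drive_tool", "body": {
  "plan": [
    {"translation":[-20,-5,0],"twist":0},
    {"translation":[-20,-10,0],"twist":0},
    {"translation":[-15,-15,0],"twist":0},
    {"translation":[-10,-20,0],"twist":0},
    {"translation":[-8,-20,0],"twist":0}
  ]
}}

```text
time_s: 8.3
eef_pos: [0.4105, -0.1475, 0.154]
ee_rot: [180.0, 0.0, -11.5]
force: [-0.2, 0.9, -0.2]
grip_width: 0.0076
```

Call:
{"method": "drive_tool", "body": {
  "plan": [
    {"translation":[0,-20,0],"twist":0},
    {"translation":[0,-20,0],"twist":0},
    {"translation":[0,-15,0],"twist":0},
    {"translation":[0,-10,0],"twist":0},
    {"translation":[0,0,0],"twist":0}
  ]
}}

```text
time_s: 8.8
eef_pos: [0.4248, -0.0834, 0.154]
ee_rot: [-180.0, -0.0, -11.4]
force: [0.4, -0.1, -1.2]
grip_width: 0.0074
```

```bash
python3 go.py; python3 snap.py g5 265 130 120 130 245 140 110 130
```

```text
8.8 [ 0.4248 -0.0834  0.154 ] [-179.99   -0.    -11.37] [ 0.4 -0.1 -1.2] [-0.06  0.1  -0.03] 0.007396522220077734 [ 12.  12.  -8. 123.   3.  45. -99.]
(array([122.9, 136.8,  36. ]), np.float64(0.31759913520164673))
```

View pics/g5.png

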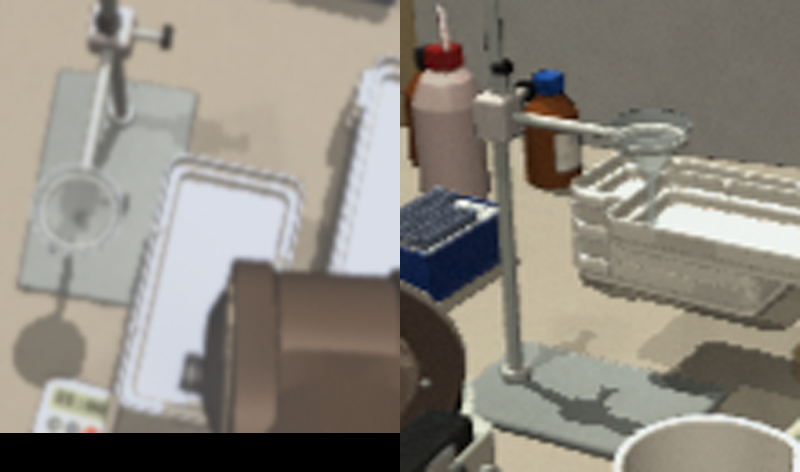

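The tray is held to the right of the funnel (top view corners (180,158) and (298,185), ring centre (78,208)) and looks level in both views. The remaining shift is about 88 mm along tool −y.

Call:
{"method": "drive_tool", "body": {
  "plan": [
    {"translation":[0,-5,0],"twist":0},
    {"translation":[0,-10,0],"twist":0},
    {"translation":[0,-10,0],"twist":0},
    {"translation":[0,-10,0],"twist":0},
    {"translation":[0,-10,0],"twist":0}
  ]
}}

```text
time_s: 9.4
eef_pos: [0.4342, -0.0392, 0.154]
ee_rot: [-180.0, 0.0, -11.5]
force: [0.7, 0.8, -0.7]
grip_width: 0.0074
```

Call:
{"method": "drive_tool", "body": {
  "plan": [
    {"translation":[0,-10,0],"twist":0},
    {"translation":[0,-10,0],"twist":0},
    {"translation":[0,-10,0],"twist":0},
    {"translation":[0,-8,0],"twist":0},
    {"translation":[0,-5,0],"twist":0}
  ]
}}

```text
time_s: 9.9
eef_pos: [0.4427, 0.0028, 0.154]
ee_rot: [-180.0, -0.0, -11.4]
force: [-0.5, 0.7, -0.6]
grip_width: 0.0079
```

Call:
{"method": "drive_tool", "body": {
  "plan": [
    {"translation":[0,0,0],"twist":0},
    {"translation":[0,0,0],"twist":0},
    {"translation":[0,0,0],"twist":0}
  ]
}}

```text
time_s: 10.2
eef_pos: [0.4425, 0.0014, 0.154]
ee_rot: [180.0, 0.0, -11.5]
force: [0.4, 0.1, -1.1]
grip_width: 0.0079
```

```bash
python3 go.py; python3 snap.py g6 250 130 100 150 265 150 110 110; python3 - <<'E'
import cv2
a=cv2.imread('pics/g6_side.png')[160:250,260:370]; b=cv2.imread('pics/g6_top.png')[150:250,250:350]
cv2.imwrite('pics/g6s.png',cv2.resize(a,None,fx=7,fy=7,interpolation=cv2.INTER_CUBIC))
E
```

```text
10.2 [0.4425 0.0014 0.154 ] [ 1.7998e+02  1.0000e-02 -1.1520e+01] [ 0.4  0.1 -1.1] [0.01 0.06 0.01] 0.00787663078737704 [   4.   13.  -12.  121.    4.   46. -112.]
(array([122.9, 223. ,  36. ]), np.float64(0.16857266161551365))
```

View pics/g6.png

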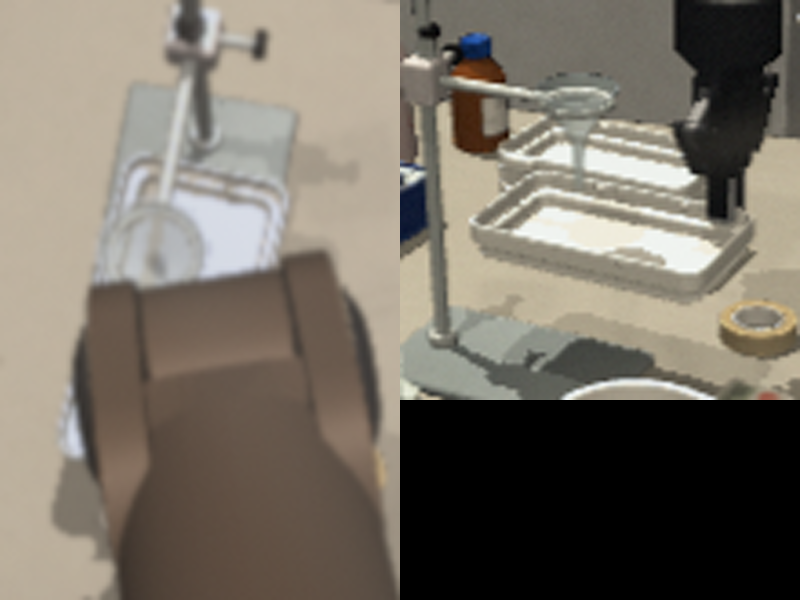

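Stem end in the side view is at about (578,183), over the tray interior. The rim corners are at (472,222), (712,270), (752,216) and (538,168). I'll check the geometry numerically.

```bash
python3 - <<'E'
from tilt import *
S=lambda u,v:('side',((u-400)/3.636+265-.4,v/3.636+150-.4)); T=lambda u,v:('top',(u/4+250-.4,v/4+130-.4))
o=[]
for s,(n,uv) in (((1,1),S(473,222)),((-1,1),S(710,270)),((-1,-1),S(751,217)),((1,-1),S(540,169)),((1,-1),T(290,190)),((1,1),T(128,162))): o.append((n,s,uv))
X=tfit(o,[.4425,.0014,.154],-11.5,-.008)
s=np.load('fit.npz')['s']; O=np.array([s[0],s[1],s[3]])
print('outlet',O,'obs',S(578,183)[1],'model',proj('side',O))
c=X([0,0,28]);ex=X([1,0,28])*1e3-c*1e3;ey=X([0,1,28])*1e3-c*1e3
print('centre rim',c,'stem in tray x,y mm',(O-c)@ex*1e3,(O-c)@ey*1e3,'gap',(O-c)[2])
E
python3 - <<'E'
import cv2
a=cv2.imread('pics/g6_side.png')[160:250,260:370]
cv2.imwrite('pics/g6s.png',cv2.resize(a,None,fx=7,fy=7,interpolation=cv2.INTER_CUBIC))
E
```

```text
yaw pitch roll [-9.72 -0.81 -0.52] sd [1.2  1.34 1.01] off [-0.0005 -0.0024 -0.0085]
[[0.8, -1.2], [-3.1, -0.2], [-0.1, -0.0], [-0.5, 0.8], [-3.2, 0.3], [0.4, 0.4]]
outlet [0.53780469 0.04773836 0.16941863] obs (313.554895489549, 199.93003300330034) model [[313.80756307 201.23719078]]
centre rim [0.51413995 0.04139241 0.1461148 ] stem in tray x,y mm 22.614384017538672 10.097217987058578 gap 0.02330382720813093
```

View pics/g6s.png

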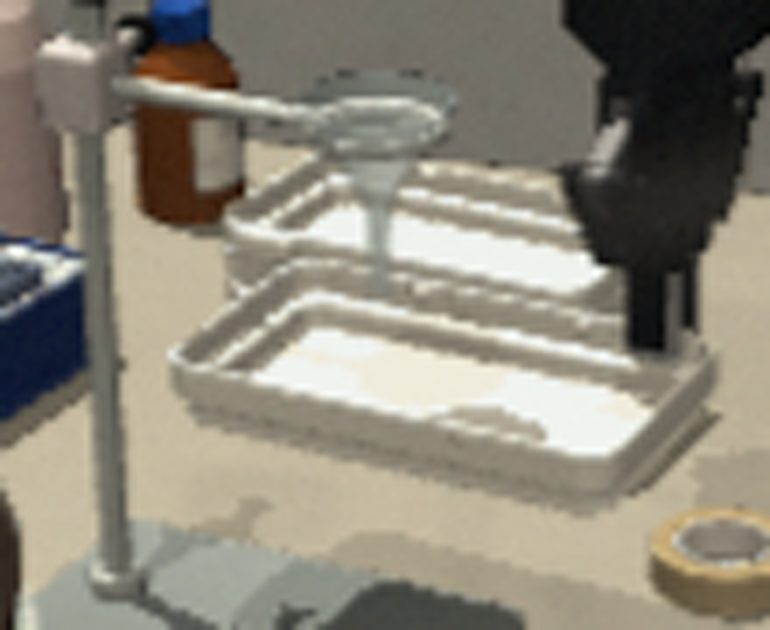

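The stem end is at about (380,292), which is pixel (314,201.7) and matches the model. Nothing touches the tray and the wrist force is only its weight. I'll hand it in.

```bash
python3 -c "
from rig import env; print(env.finish_job())"; python3 go.py
```

```text
the job is handed in; nothing more can be done
None
the job is handed in; nothing more can be done
```

The tray is peeled off the stack and held by its lug under the funnel, and the job is handed in at about 10 s of the 38 s allowed. No verdict was reported.

- **Peel:** I pinched the lug across y with 20–30 N and raised it slowly. The −x nubs let go while the far corner was still seated, then the +x nubs. The peak pull was about 3 N.
- **Stack:** It looks unmoved in the picture taken after the peel. I judged that by eye and did not refit its pose afterwards.
- **Final position, from a fit to the last pictures:**
  - The stem is over the tray's middle, about 23 mm off lengthways and 10 mm off across.
  - The stem end is about 23 mm above the rim.
  - The tray is level to about 1°, with an uncertainty of about 1.3°.
- **Contact:** The wrist force was about 1.1 N, which is the tray's weight alone, and the pictures show nothing touching the stand or funnel.
- **Beaker, timer and tape roll:** None of my moves went near them.

**Weak points:** Some corner readings in the tilt fit disagreed by up to 3–4 pixels. My attempt to read the state again after handing in was refused, so the last readings are from just before it.

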